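# Hang the open test piece on the drying rod

### The job

Of the three terracotta test pieces standing on the table in front of the drying rack, pick up the one whose ring has a wide gap at the bottom, and hang it on the free stretch of the rack's steel rod: lower it so that the rod passes through the gap into the ring, let go only once the rod is inside the ring, and leave it hanging upright and square across the rod. Leave the two others, whose rings are closed or only slit, standing where they are.

Things in the scene. Friction and masses are not known exactly. Their poses are not given: they have to be found in the camera images.
- open_piece: terracotta ring (bore 50, wall 13, axis along its y) on feet 18 mm high, standing upright; 78 wide (x), 24 thick (y), 94 high; gap between the feet 34 wide in x. Grip tab on top, 24 by 24 in plan, 66 to 94 mm up. Bore top, 55 mm up, rests on the rod when hung: keep fingertips above it. 90 to 170 g. Origin: centre of underside; z up. Yaw 69 to 103 deg (y about along world -x).
- closed_piece: bystander of the same size and terracotta, standing in the same row, but its ring and foot (78 by 24 by 18 mm) are closed, with no gap. Origin: centre of underside; ring axis along its y, z up.
- slit_piece: bystander of the same size and terracotta, standing in the same row, but its foot is only slit, 8 mm wide, too narrow for the rod. Origin: centre of underside; ring axis along its y, z up.
- rod (a point): point on the axis of the drying rack's level steel rod (12 mm thick, axis 130 mm above the table); its y runs along the rod, z up. Rod is free from y = -135 to +140 mm; beyond +140 a like piece hangs, fixed, tab top 45 mm above the axis. Wooden posts 143 mm high; base 80 by 370 mm, 18 high. Rack is fixed to the table, turned up to 15 deg.

How it is judged:
By the outcome, as a careful person would: the job done as asked, in the order asked, and still so for the second after the job is handed in, with the robot touching nothing.
It also fails if it takes over 38 s, if anything falls off the work surface, if the arm or the gripper's body presses on something with over 40 N, if the wrist force passes 120 N, or if a joint passes its speed limit or range.

### The arm

A 7-joint arm with a two-finger parallel gripper is mounted at the origin on the work surface. World frame = base frame: x ahead of the robot, y to its left, z up, the work surface at z = 0. Lengths are in m, angles in rad, forces in N, time in s.
With the tool pointing down it reaches from about 0.4 to 0.85 m from the base axis. Payload 10.4 kg.
Tool frame: the origin (TCP) lies at the very end of the fingers, on their centre line; the grasp point (between the pads) lies 19 mm behind it (r.pinch_z is the distance from the TCP to the grasp point, in m); z points along the fingers, y is the line along which they close (so a half turn about z gives the same grasp; the last joint's range is limited). The gripper opens to 87 mm and grips with 3 to 60 N. Pads are 19 mm wide; open, the fingers measure 117 mm over their backs; the gripper's body (75 mm by 190 mm) begins 51 mm behind the grasp point.
Start: joints at [-1.352, 0.332, -0.065, 1.46, 0.022, 1.35, -0.088], TCP at [0.15, 0.607, 0.223] pointing down, gripper open.
Joint ranges: [-2.6, 2.6], [-0.5, 2.12], [-1.47, 1.34], [0.16, 2.42], [-1.27, 4.41], [0.06, 2.06], [-2.6, 2.6]. Speed limits (rad/s): [2.22, 2.22, 2.79, 2.79, 3.14, 3.14, 3.14].

### API

Orientations are given as a unit quaternion [x, y, z, w].
In Python, from bench import r, camera gives the robot as it stands. The module is installed in compiled form; this text tells all that it offers.
- The arm moves only by the shell command python3 -m pendant 'ROWS' [FORCE]. ROWS is JSON, a list of rows, each an object with "dp": the shift along the tool's x, y, z as a fraction of full scale, a list of three; "rotation": the turn, a rotation vector about the tool's x, y, z as a fraction of full scale, a list of three; "jaw": the opening, from 0 (shut) to 1 (fully open). A call has 1 to 8 rows; each row is the pose to reach, as a shift and turn from the pose commanded when the call began, along the tool's axes at that moment, turning the shorter way round; what a row does not reach only later rows make up. Full scale, the value 1, is 0.15 m for a shift and 2 pi rad for a turn. A row lasts 1/8 s, in which the tool goes at most 62.5 mm and 10.7 degrees, less where a joint would pass 70% of its speed; a pose out of reach is approached as far as the arm can. A call with a number of a shift or a turn outside -1 to 1 is refused whole. A call with a gripper value outside its range is refused whole. The fingers move at their own pace and stop on an object; FORCE is the grip in N (left out, the last holds). Time passes only in rows, so rows that repeat a pose let the fingers close. It gives the time, the measured TCP pose, the force, the opening and the grip force at its end, in the units of the state.
- r.read_state(): the state, without advancing time (a new reading comes with each control period).
- camera(name): name is "scene" or "top"; returns a dict with "image" (420x560x3 uint8, red, green, blue), "z_map" (420x560 float32, m along the optical axis (not along the pixel's ray), 0 where there is no reading), "mtx" (3x3 intrinsics, pixels), "T" (4x4, takes a point from camera to world coordinates). Camera axes: x right, y down, z forward; pixel columns grow to the right and rows downward; lengths in m; the calibration is good to about 2 mm. A picture is of the moment at which its call begins.
- r.close_job(): hands the job in; it is judged then, once.
The state is a dict: "time": time; "joint_positions": joint angles; "joint_vel": joint speeds; "joint_torque": joint torques, N m; "ee_pos": TCP position; "eef_rot": TCP orientation; "ft_force": force on the tool from outside, world axes, zero at the start; "torque": the same for the moment, N m; "width": finger opening in m; "grip_force": force on a finger pad.
Only numpy, scipy, OpenCV 4.12 (cv2) and the standard library are available. Lean on these libraries where they do the work, as an engineer would, in place of code of your own. Each camera call takes 0.05 s, during which the arm holds its last target. There are 200 camera calls.

## Working session

There is one attempt and no reset: what is moved stays moved. The work goes in short steps, Python scripts to look and compute and a shell command to move; the robot and the scene stay as the last step left them, time stands still between calls to the robot, and variables do not carry over. Pictures are saved under pics/ and viewed, at most 10 in all, crops included, and the job is handed in when it is done.

```bash
mkdir -p pics; python3 - <<'E'
from bench import r,camera
import numpy as np,cv2
for n in("scene","top"):
    c=camera(n);np.savez(n+".npz",**c);cv2.imwrite(f"pics/{n}0.png",c["image"][:,:,::-1]);print(n,c["mtx"].round(1).tolist(),c["T"].round(3).tolist())
s=r.read_state();print(s["time"],s["ee_pos"],s["eef_rot"],s["width"])
E
```

```text
scene [[385.6, 0.0, 278.1], [0.0, 385.6, 212.2], [0.0, 0.0, 1.0]] [[-0.743, 0.501, -0.444, 0.873], [0.669, 0.539, -0.511, 0.351], [-0.017, -0.677, -0.736, 0.597], [0.0, 0.0, 0.0, 1.0]]
top [[454.2, 0.0, 284.0], [0.0, 454.2, 205.9], [0.0, 0.0, 1.0]] [[0.0, -0.982, 0.186, 0.407], [-1.0, -0.001, -0.003, -0.004], [0.004, -0.186, -0.982, 0.898], [0.0, 0.0, 0.0, 1.0]]
0.1 [0.14958653 0.60649238 0.22183177] [ 1.20614511e-01  9.92699224e-01 -6.22297830e-04 -6.26562475e-05] 0.08694904917935523
```

View pics/scene0.png

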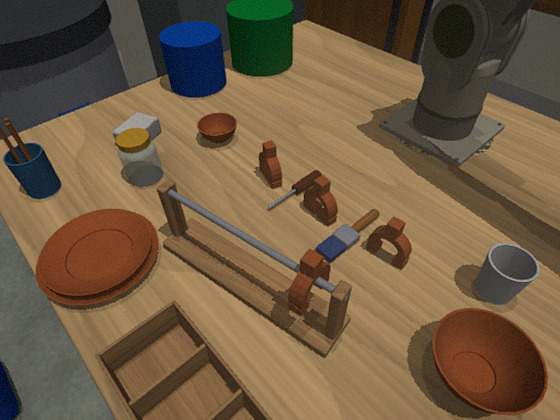

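View pics/top0.png

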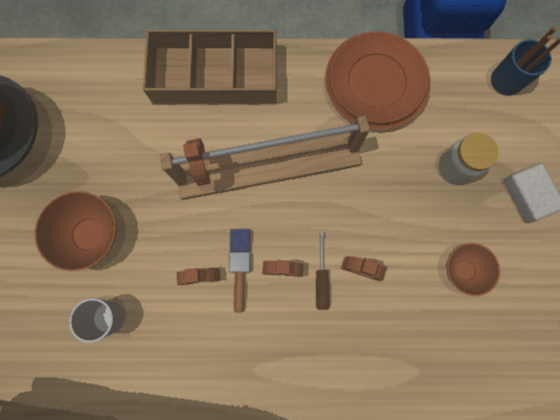

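The scene view shows three pieces in a row at about (270,165), (320,198) and (390,242). In the top view they are at (365,268), (283,268) and (199,276). The one at (390,242) looks open, so I'll enlarge it and measure.

```bash
cat > h.py <<'E'
import numpy as np,cv2
def cloud(c):
    z=c["z_map"];v,u=np.mgrid[:420,:560];K=c["mtx"]
    p=np.dstack([(u-K[0,2])*z/K[0,0],(v-K[1,2])*z/K[1,1],z,np.ones_like(z)])@c["T"].T
    p=p[...,:3].copy();p[z<=0]=np.nan
    return p
E
python3 - <<'E'
from h import *
S=np.load("scene.npz");T=np.load("top.npz")
a=S["image"][130:280,240:430,::-1];cv2.imwrite("pics/crop1.png",cv2.resize(a,None,fx=4,fy=4,interpolation=cv2.INTER_CUBIC))
P=cloud(T)
def terra(I):
    I=I.astype(int);return (I[...,0]>1.7*I[...,1])
m=terra(T["image"])
for n,(u0,u1,v0,v1) in dict(a=(170,228,255,295),b=(255,310,250,290),c=(335,392,248,288),hung=(180,215,130,185)).items():
    q=P[v0:v1,u0:u1].reshape(-1,3);
    z=q[:,2]
    if n!="hung":
        f=q[z>.02];t=q[z>.088]
        rr=cv2.minAreaRect(f[:,:2].astype(np.float32)*1000);r2=cv2.minAreaRect(t[:,:2].astype(np.float32)*1000)
        print(n,"all",rr,"tab",r2,len(t),t.mean(0),z.max())
    else:
        t=q[z>.155];print(n,t.mean(0),cv2.minAreaRect(t[:,:2].astype(np.float32)*1000),np.nanmax(z))
# rod: z between .125 and .14
q=P[115:170,205:358].reshape(-1,3);q=q[(q[:,2]>.128)&(q[:,2]<.142)]
A=np.polyfit(q[:,1],q[:,0],1);print("rod x=A y+b",A,len(q),q[:,1].min(),q[:,1].max(),np.median(q[:,2]),q[:,2].max(),np.abs(q[:,0]-np.polyval(A,q[:,1])).max())
# scene cloud for cross-check
Q=cloud(S).reshape(-1,3);
k=(Q[:,2]>.124)&(Q[:,2]<.14)&(np.abs(Q[:,0]-np.polyval(A,Q[:,1]))<.02)&(Q[:,1]>-.1)&(Q[:,1]<.12);B=np.polyfit(Q[k,1],Q[k,0],1);print("scene rod",B,k.sum(),Q[k,2].max())
for cen in [(199,276),(283,268),(365,268)]:
    w=P[cen[1],cen[0]];k=(np.hypot(*(Q[:,:2]-w[:2]).T)<.06)&(Q[:,2]>.087);print("scene tab",Q[k].mean(0),cv2.minAreaRect(Q[k][:,:2].astype(np.float32)*1000),k.sum())
E
```

```text
a all ((437.3843994140625, 155.0440216064453), (24.17525291442871, 75.2734603881836), 6.472428321838379) tab ((437.2174377441406, 155.5861358642578), (23.89442253112793, 24.474651336669922), 6.210547924041748) 192 [0.43715434 0.15494667 0.09300634] nan
b all ((451.9393005371094, -5.474491119384766), (76.67184448242188, 24.108631134033203), 86.32234191894531) tab ((451.6474304199219, -5.416301727294922), (24.360794067382812, 23.055753707885742), 88.40495300292969) 186 [ 0.4515539  -0.0054141   0.09304259] nan
c all ((452.72412109375, -159.20310974121094), (75.96234130859375, 24.408567428588867), 72.09843444824219) tab ((452.58331298828125, -159.64344787597656), (24.51753044128418, 24.23752212524414), 73.45242309570312) 191 [ 0.45253178 -0.15904455  0.09281756] nan
hung [0.63820525 0.14610527 0.17166856] ((640.7034301757812, 147.50196838378906), (25.59032440185547, 24.466501235961914), 11.619686126708984) 0.17728687118997122
rod x=A y+b [-0.20182419  0.66872017] 1059 -0.13697155303370942 0.13144633578526016 0.13408740174504885 0.14097283618954282 0.02435440620153817
scene rod [-0.19930942  0.67248869] 963 0.1374779364339893
scene tab [0.43913701 0.15889126 0.09248019] ((437.7615051269531, 158.175537109375), (25.159032821655273, 24.328683853149414), 7.481998443603516) 175
scene tab [ 0.45392749 -0.00133301  0.09217277] ((452.3364562988281, -2.713311195373535), (24.374496459960938, 23.834260940551758), 85.93889617919922) 139
scene tab [ 0.45441789 -0.15425159  0.09246282] ((453.22686767578125, -156.55661010742188), (27.230262756347656, 23.06267547607422), 73.03823852539062) 104
```

View pics/crop1.png

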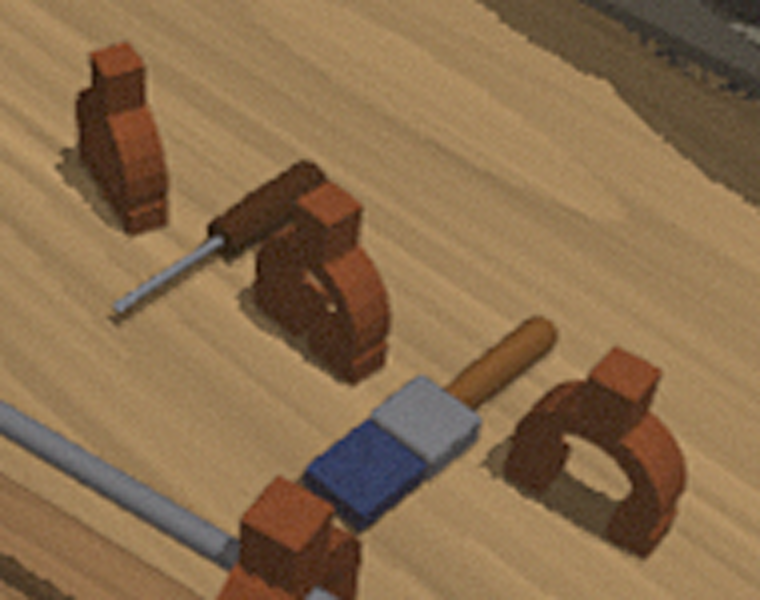

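The right-hand piece, at (620,450) in the crop, is the one with the wide gap: bare table shows between its feet. It stands at about (0.437, 0.157), with its thickness along 6.5°. The rod runs along x = 0.670 − 0.20·y. I'll grip across the thickness.

```bash
cat > goto.py <<'E'
import sys,numpy as np
from scipy.spatial.transform import Rotation as R
from bench import r
s=r.read_state();x,y,z,yaw=map(float,sys.argv[1:5])  # yaw: world angle of tool y, deg
c=R.from_quat(s["eef_rot"]);p=np.array(s["ee_pos"])
a=np.radians(yaw);Y=np.array([np.cos(a),np.sin(a),0]);Z=np.array([0,0,-1.]);X=np.cross(Y,Z)
T=R.from_matrix(np.c_[X,Y,Z])
print("dp",((c.inv().apply(np.array([x,y,z])-p))/.15).round(3),"rot",((c.inv()*T).as_rotvec()/2/np.pi).round(4),"| pos",p.round(4),"yaw",np.degrees(np.arctan2(*c.as_matrix()[[1,0],1])).round(1),"F",np.round(s["ft_force"],1),"w",round(s["width"],4),"t",s["time"],"q",np.round(s["joint_positions"],2))
E
python3 -m pendant '[{"dp":[-1,-1,0],"rotation":[0,0,0.1],"jaw":1},{"dp":[-1,-1,0],"rotation":[0,0,0.1],"jaw":1},{"dp":[-1,-1,0],"rotation":[0,0,0.1],"jaw":1},{"dp":[-1,-1,0],"rotation":[0,0,0.1],"jaw":1},{"dp":[-1,-1,0],"rotation":[0,0,0.1],"jaw":1}]' && python3 goto.py 0.4375 0.157 0.18 6.5
```

```text
time: 0.72
ee_pos: [0.2603, 0.4243, 0.2227]
eef_rot: [0.422, 0.906, 0.0, -0.0]
ft_force: [0.4, -0.1, 0.6]
width: 0.0871
grip_force: 0.0
dp [-2.124 -0.241  0.284] rot [ 0.     -0.0001  0.0931] | pos [0.2603 0.4243 0.2227] yaw 40.0 F [ 0.4 -0.1  0.6] w 0.0871 t 0.725 q [-1.2   0.05  0.09  1.79 -0.    1.3  -0.41]
```

```bash
python3 -m pendant '[{"dp":[-1,-0.12,0],"rotation":[0,0,0.093],"jaw":1},{"dp":[-1,-0.12,0],"rotation":[0,0,0.093],"jaw":1},{"dp":[-1,-0.12,0],"rotation":[0,0,0.093],"jaw":1},{"dp":[-1,-0.12,0],"rotation":[0,0,0.093],"jaw":1},{"dp":[-1,-0.12,0],"rotation":[0,0,0.093],"jaw":1}]' && python3 goto.py 0.4375 0.157 0.18 6.5
```

```text
time: 1.35
ee_pos: [0.3413, 0.3008, 0.2224]
eef_rot: [0.663, 0.749, -0.0, -0.0]
ft_force: [-0.9, 0.4, 0.2]
width: 0.0871
grip_force: 0.0
dp [-1.03   0.52   0.283] rot [-0.     -0.      0.0013] | pos [0.3413 0.3008 0.2224] yaw 7.0 F [-0.9  0.4  0.2] w 0.0871 t 1.35 q [-1.05 -0.06  0.22  1.9   0.01  1.3  -0.71]
```

```bash
python3 -m pendant '[{"dp":[-1,0.52,0],"rotation":[0,0,0.0013],"jaw":1},{"dp":[-1,0.52,0],"rotation":[0,0,0.0013],"jaw":1},{"dp":[-1,0.52,0.28],"rotation":[0,0,0.0013],"jaw":1},{"dp":[-1,0.52,0.28],"rotation":[0,0,0.0013],"jaw":1},{"dp":[-1,0.52,0.28],"rotation":[0,0,0.0013],"jaw":1}]' && python3 goto.py 0.4375 0.157 0.066 6.5
```

```text
time: 1.98
ee_pos: [0.4368, 0.1611, 0.1807]
eef_rot: [0.666, 0.746, -0.0, -0.0]
ft_force: [0.2, 0.1, 0.3]
width: 0.087
grip_force: 0.0
dp [-0.028  0.002  0.765] rot [-0.     -0.     -0.0002] | pos [0.4368 0.1611 0.1807] yaw 6.4 F [0.2 0.1 0.3] w 0.087 t 1.975 q [-0.88 -0.01  0.43  1.94  0.    1.21 -0.34]
```

```bash
python3 -m pendant '[{"dp":[-0.028,0,0.3],"rotation":[0,0,0],"jaw":1},{"dp":[-0.028,0,0.55],"rotation":[0,0,0],"jaw":1},{"dp":[-0.028,0,0.765],"rotation":[0,0,0],"jaw":1},{"dp":[-0.028,0,0.765],"rotation":[0,0,0],"jaw":1},{"dp":[-0.028,0,0.765],"rotation":[0,0,0],"jaw":1}]' && python3 - <<'E'
from bench import camera;import cv2,numpy as np
a=camera("scene")["image"][130:280,300:490,::-1];b=camera("top")["image"][200:350,110:300,::-1]
cv2.imwrite("pics/pre.png",cv2.resize(np.hstack([a,b]),None,fx=2.1,fy=2.1,interpolation=cv2.INTER_CUBIC))
E
python3 goto.py 0.4375 0.157 0.066 6.5
```

```text
time: 2.6
ee_pos: [0.4383, 0.1565, 0.0673]
eef_rot: [0.667, 0.745, 0.001, 0.0]
ft_force: [-0.7, -0.5, -0.3]
width: 0.0867
grip_force: 0.0
dp [ 0.007 -0.006  0.01 ] rot [ 0.0004 -0.0002 -0.0006] | pos [0.4385 0.1561 0.0674] yaw 6.3 F [-0.1 -0.1  0.1] w 0.0869 t 2.7 q [-0.85  0.14  0.44  2.07 -0.07  0.95 -0.26]
```

View pics/pre.png

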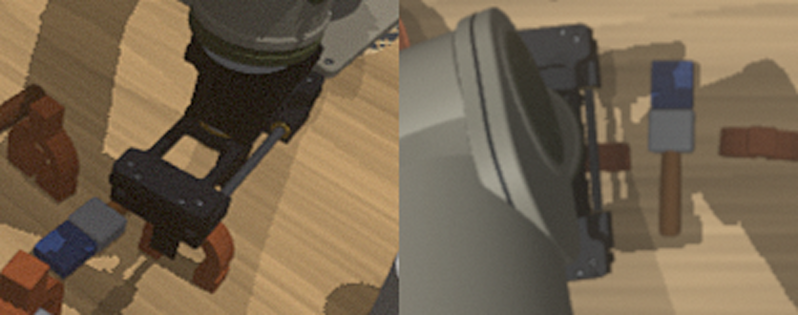

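The fingers straddle the tab of the open piece, with one finger visible at about (165,240) in the left half. I'll close them now.

```bash
python3 -m pendant '[{"dp":[0,0,0],"rotation":[0,0,0],"jaw":0},{"dp":[0,0,0],"rotation":[0,0,0],"jaw":0},{"dp":[0,0,0],"rotation":[0,0,0],"jaw":0},{"dp":[0,0,0],"rotation":[0,0,0],"jaw":0},{"dp":[0,0,0],"rotation":[0,0,0],"jaw":0},{"dp":[0,0,0],"rotation":[0,0,0],"jaw":0}]' 25 && python3 goto.py 0.4375 0.157 0.066 6.5
```

```text
time: 3.45
ee_pos: [0.4376, 0.1549, 0.0657]
eef_rot: [0.668, 0.744, -0.0, -0.0]
ft_force: [0.1, -0.0, -0.4]
width: 0.0353
grip_force: 0.0
dp [ 0.014  0.001 -0.002] rot [-0.     -0.     -0.0008] | pos [0.4376 0.1549 0.0657] yaw 6.2 F [ 0.1 -0.  -0.4] w 0.0353 t 3.45 q [-0.85  0.14  0.44  2.07 -0.07  0.95 -0.26]
```

```bash
python3 -m pendant '[{"dp":[0,0,0],"rotation":[0,0,0],"jaw":0},{"dp":[0,0,0],"rotation":[0,0,0],"jaw":0},{"dp":[0,0,0],"rotation":[0,0,0],"jaw":0},{"dp":[0,0,0],"rotation":[0,0,0],"jaw":0}]' 25 && python3 -m pendant '[{"dp":[0,0,-0.2],"rotation":[0,0,0],"jaw":0},{"dp":[0,0,-0.5],"rotation":[0,0,0],"jaw":0},{"dp":[0,0,-0.8],"rotation":[0,0,0],"jaw":0},{"dp":[0,0,-1],"rotation":[0,0,0],"jaw":0},{"dp":[0,0,-1],"rotation":[0,0,0],"jaw":0},{"dp":[0,0,-1],"rotation":[0,0,0],"jaw":0}]' && python3 goto.py 0.67 0 0.26 -78.6; python3 goto.py 0.67 0 0.26 101.4
```

```text
time: 3.95
ee_pos: [0.4376, 0.1549, 0.0657]
eef_rot: [0.668, 0.744, 0.0, -0.0]
ft_force: [0.1, 0.5, -0.9]
width: 0.0238
grip_force: 25.0
time: 4.7
ee_pos: [0.4372, 0.1547, 0.2149]
eef_rot: [0.668, 0.744, -0.001, -0.0]
ft_force: [0.8, 0.1, -1.8]
width: 0.0238
grip_force: 25.0
dp [-1.193  1.431 -0.302] rot [-1.000e-04  2.000e-04  2.356e-01] | pos [0.4372 0.1547 0.2149] yaw 6.2 F [ 0.8  0.1 -1.8] w 0.0238 t 4.7 q [-0.88 -0.04  0.44  1.9   0.02  1.28 -0.34]
dp [-1.193  1.431 -0.302] rot [-2.000e-04 -1.000e-04 -2.644e-01] | pos [0.4372 0.1547 0.2149] yaw 6.2 F [ 0.8  0.1 -1.8] w 0.0238 t 4.7 q [-0.88 -0.04  0.44  1.9   0.02  1.28 -0.34]
```

```bash
python3 -m pendant '[{"dp":[-0.1,0.1,-0.3],"rotation":[0,0,0.02],"jaw":0},{"dp":[-0.3,0.3,-0.3],"rotation":[0,0,0.045],"jaw":0},{"dp":[-0.5,0.5,-0.3],"rotation":[0,0,0.07],"jaw":0},{"dp":[-0.6,0.7,-0.3],"rotation":[0,0,0.095],"jaw":0},{"dp":[-0.6,0.72,-0.3],"rotation":[0,0,0.118],"jaw":0},{"dp":[-0.6,0.72,-0.3],"rotation":[0,0,0.118],"jaw":0}]' && python3 goto.py 0.67 0 0.26 -78.6
```

```text
time: 5.45
ee_pos: [0.5544, 0.0768, 0.2591]
eef_rot: [0.892, 0.452, -0.001, 0.0]
ft_force: [-0.8, 0.2, -1.5]
width: 0.024
grip_force: 25.0
dp [ 0.043  0.924 -0.007] rot [-0.      0.0005  0.1176] | pos [0.5544 0.0768 0.2591] yaw -36.3 F [-0.8  0.2 -1.5] w 0.024 t 5.45 q [-0.75  0.18  0.61  1.61 -0.1   1.39 -0.76]
```

```bash
python3 -m pendant '[{"dp":[0.01,0.2,0],"rotation":[0,0,0.025],"jaw":0},{"dp":[0.02,0.45,0],"rotation":[0,0,0.05],"jaw":0},{"dp":[0.03,0.7,0],"rotation":[0,0,0.075],"jaw":0},{"dp":[0.043,0.9,0],"rotation":[0,0,0.1],"jaw":0},{"dp":[0.043,0.924,0],"rotation":[0,0,0.1176],"jaw":0},{"dp":[0.043,0.924,0],"rotation":[0,0,0.1176],"jaw":0},{"dp":[0.043,0.924,0],"rotation":[0,0,0.1176],"jaw":0}]' && python3 - <<'E'
from bench import camera
from h import *
for n in("scene","top"):
    c=camera(n);np.savez(n+"1.npz",**c)
    P=cloud(c).reshape(-1,3)
    k=(P[:,2]>.125)&(P[:,2]<.14)&(abs(P[:,0]-(.67-.2*P[:,1]))<.010)&(P[:,1]>-.13)&(P[:,1]<.12);q=P[k]
    for _ in range(3):
        A=np.polyfit(q[:,1],q[:,0],1);q=q[abs(q[:,0]-np.polyval(A,q[:,1]))<.007]
    print(n,A,np.degrees(np.arctan(A[0])),len(q))
a=np.load("scene1.npz")["image"][100:330,140:430,::-1];b=np.load("top1.npz")["image"][60:290,150:440,::-1]
cv2.imwrite("pics/rod.png",cv2.resize(np.hstack([a,b]),None,fx=1.37,fy=1.37,interpolation=cv2.INTER_CUBIC))
E
python3 goto.py 0.67 0 0.206 -78.6
```

```text
time: 6.32
ee_pos: [0.6698, 0.0009, 0.2605]
eef_rot: [0.995, 0.102, -0.0, -0.0]
ft_force: [0.6, -0.4, -0.9]
width: 0.0237
grip_force: 25.0
scene [-0.20155088  0.67272853] -11.395348375468451 943
top [-0.20311128  0.66821742] -11.481236160789045 291
dp [-0.001  0.006  0.366] rot [-0.0001 -0.      0.0005] | pos [0.6699 0.0009 0.2608] yaw -78.4 F [ 0.5  1.2 -1.6] w 0.0236 t 6.425 q [-0.57  0.49  0.75  1.3  -0.33  1.47 -1.22]
```

View pics/rod.png

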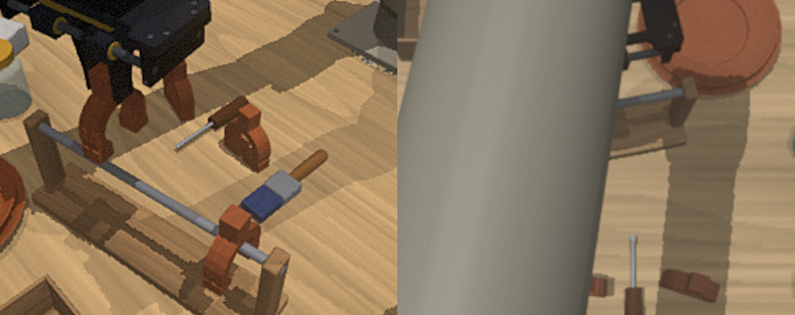

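The held piece (two feet at about (95,150) and (185,105) in the left half) is over the rod, which passes below it, and no obstacle is near. I'll lower it to just above the rod and check the centring on the depth map.

```bash
python3 -m pendant '[{"dp":[0,0.006,0.15],"rotation":[0,0,0],"jaw":0},{"dp":[0,0.006,0.28],"rotation":[0,0,0],"jaw":0},{"dp":[0,0.006,0.28],"rotation":[0,0,0],"jaw":0}]' && python3 - <<'E'
from bench import camera
from h import *
c=camera("scene");P=cloud(c);I=c["image"].astype(int)
m=(I[...,0]>1.7*I[...,1])&(P[...,2]>.143)&(P[...,2]<.24)&(np.hypot(P[...,0]-.67,P[...,1])<.07)
q=P[m];d=np.array([.9803,.198]);e=np.array([-.198,.9803])  # across, along rod
o=np.c_[(q[:,:2]-[.67,0])@d,(q[:,:2]-[.67,0])@e,q[:,2]]*1000
print(len(q),np.percentile(o,[1,99],axis=0).round(1))
for lo,hi in((146,166),(166,190),(190,212)):
    k=(o[:,2]>lo)&(o[:,2]<hi);a=np.sort(o[k,0]);g=np.diff(a);i=g.argmax();print(lo,k.sum(),a[[0,-1]].round(1),"gap",a[i:i+2].round(1))
f=o[(o[:,1]<-5)|True];print(cv2.minAreaRect(o[:,:2].astype(np.float32)))
cv2.imwrite("pics/low.png",cv2.resize(c["image"][100:250,150:340,::-1],None,fx=3,fy=3))
E
python3 goto.py 0.67 0 0.206 -78.6
```

```text
time: 6.8
ee_pos: [0.6695, -0.0001, 0.217]
eef_rot: [0.995, 0.1, -0.001, -0.0]
ft_force: [0.1, 0.2, -0.6]
width: 0.0239
grip_force: 25.0
887 [[-32.  -11.4 155.1]
 [ 41.3  21.5 238.6]]
146 116 [-33.7  41.8] gap [-14.3  22. ]
166 262 [-33.6  42.1] gap [-14.4  20.9]
190 260 [-31.3  39.8] gap [-5.7  5.8]
((4.037040710449219, 2.5992088317871094), (39.542442321777344, 77.84024047851562), 75.0987777709961)
dp [-0.    -0.002  0.083] rot [-0.0001  0.0002  0.0001] | pos [ 6.701e-01 -3.000e-04  2.184e-01] yaw -78.6 F [ 0.5  0.3 -0.1] w 0.0237 t 6.85 q [-0.57  0.51  0.74  1.37 -0.34  1.39 -1.21]
```

View pics/low.png

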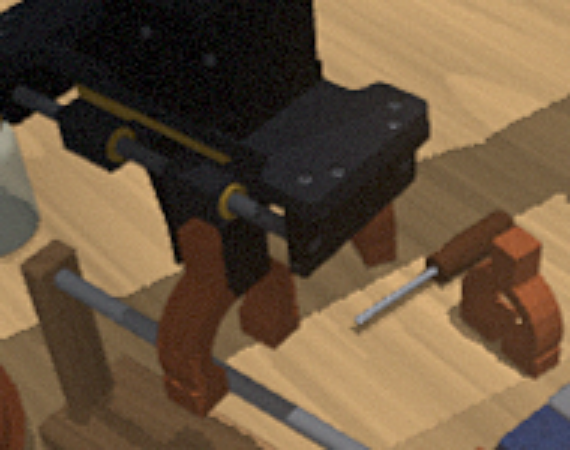

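The piece is just above the rod, with its feet at about (195,390) and (375,245) on either side of it. The gap centre is about 3 mm too far in +x, so I'll correct that and lower until the rod is inside the ring.

```bash
python3 -m pendant '[{"dp":[-0.02,0,0],"rotation":[0,0,0],"jaw":0},{"dp":[-0.02,0,0],"rotation":[0,0,0],"jaw":0},{"dp":[-0.02,0,0.1],"rotation":[0,0,0],"jaw":0},{"dp":[-0.02,0,0.2],"rotation":[0,0,0],"jaw":0},{"dp":[-0.02,0,0.3],"rotation":[0,0,0],"jaw":0},{"dp":[-0.02,0,0.4],"rotation":[0,0,0],"jaw":0},{"dp":[-0.02,0,0.45],"rotation":[0,0,0],"jaw":0},{"dp":[-0.02,0,0.45],"rotation":[0,0,0],"jaw":0}]' && python3 goto.py 0.667 0 0.147 -78.6
```

```text
time: 7.85
ee_pos: [0.6673, -0.0012, 0.1507]
eef_rot: [0.995, 0.099, -0.0, 0.0]
ft_force: [-0.3, 0.5, -0.8]
width: 0.024
grip_force: 25.0
dp [-0.    -0.008  0.025] rot [-0.      0.0001 -0.0001] | pos [ 0.6673 -0.0012  0.1507] yaw -78.6 F [-0.3  0.5 -0.8] w 0.024 t 7.85 q [-0.57  0.55  0.72  1.46 -0.37  1.27 -1.18]
```

Next come 1 mm steps, watching for contact.

```bash
python3 -m pendant '[{"dp":[0,0,0.007],"rotation":[0,0,0],"jaw":0},{"dp":[0,0,0.014],"rotation":[0,0,0],"jaw":0},{"dp":[0,0,0.014],"rotation":[0,0,0],"jaw":0}]'; python3 -m pendant '[{"dp":[0,0,0.007],"rotation":[0,0,0],"jaw":0},{"dp":[0,0,0.007],"rotation":[0,0,0],"jaw":0}]'; python3 - <<'E'
from bench import camera
from h import *
c=camera("scene");cv2.imwrite("pics/hang.png",cv2.resize(c["image"][100:250,150:340,::-1],None,fx=3,fy=3))
E
```

```text
time: 8.22
ee_pos: [0.6676, -0.0012, 0.1494]
eef_rot: [0.995, 0.099, 0.0, -0.0]
ft_force: [0.1, -0.7, -0.2]
width: 0.024
grip_force: 25.0
time: 8.48
ee_pos: [0.6675, -0.0011, 0.1481]
eef_rot: [0.995, 0.099, -0.0, -0.0]
ft_force: [-0.1, 0.0, -0.7]
width: 0.0237
grip_force: 25.0
```

View pics/hang.png

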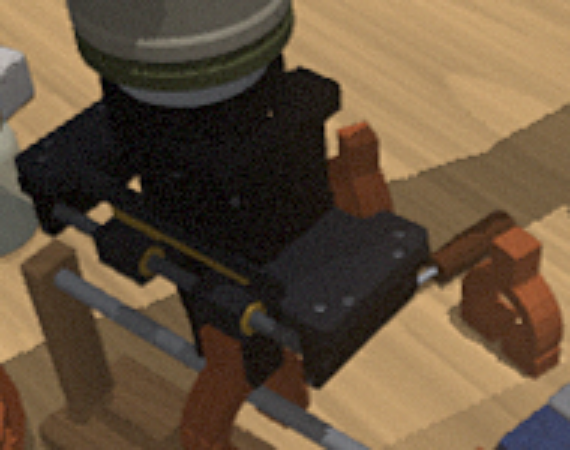

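The rod enters behind the near leg at (225,360) and comes out between the legs at (270,400), so it's inside the ring. I'll go down slightly further to make contact.

```bash
python3 -m pendant '[{"dp":[0,0,0.007],"rotation":[0,0,0],"jaw":0},{"dp":[0,0,0.007],"rotation":[0,0,0],"jaw":0}]'; python3 -m pendant '[{"dp":[0,0,0.007],"rotation":[0,0,0],"jaw":0},{"dp":[0,0,0.007],"rotation":[0,0,0],"jaw":0}]'
```

```text
time: 8.78
ee_pos: [0.6675, -0.0012, 0.147]
eef_rot: [0.995, 0.099, -0.0, -0.0]
ft_force: [0.3, -0.3, -0.4]
width: 0.024
grip_force: 25.0
time: 9.02
ee_pos: [0.6676, -0.0011, 0.1467]
eef_rot: [0.995, 0.099, 0.0, -0.0]
ft_force: [-2.3, 0.1, 4.2]
width: 0.0239
grip_force: 25.0
```

Contact is 4 N with a sideways part of −2.3 N, so the rod sits slightly to −x of the bore centre. I'll raise it, shift it 3 mm in −x and touch again.

```bash
python3 -m pendant '[{"dp":[0,0,-0.013],"rotation":[0,0,0],"jaw":0},{"dp":[-0.02,0,-0.013],"rotation":[0,0,0],"jaw":0},{"dp":[-0.02,0,-0.013],"rotation":[0,0,0],"jaw":0},{"dp":[-0.02,0,-0.005],"rotation":[0,0,0],"jaw":0},{"dp":[-0.02,0,0],"rotation":[0,0,0],"jaw":0},{"dp":[-0.02,0,0],"rotation":[0,0,0],"jaw":0}]'; python3 -m pendant '[{"dp":[0,0,0.005],"rotation":[0,0,0],"jaw":0},{"dp":[0,0,0.005],"rotation":[0,0,0],"jaw":0}]';python3 goto.py 0.6645 0 0.146 -78.6
```

```text
time: 9.78
ee_pos: [0.6648, -0.0018, 0.1468]
eef_rot: [0.995, 0.099, 0.0, -0.0]
ft_force: [-2.3, -0.3, 5.8]
width: 0.0238
grip_force: 25.0
time: 10.02
ee_pos: [0.6648, -0.0018, 0.1467]
eef_rot: [0.995, 0.099, 0.0, -0.0]
ft_force: [-5.2, 1.0, 11.7]
width: 0.0238
grip_force: 25.0
dp [ 0.    -0.012  0.005] rot [-0.0001 -0.0002 -0.0001] | pos [ 0.6648 -0.0018  0.1467] yaw -78.6 F [-5.2  1.  11.7] w 0.0238 t 10.025 q [-0.57  0.55  0.72  1.47 -0.37  1.26 -1.18]
```

The sideways-to-vertical ratio stays the same after the shift, and the contact is slightly higher. So the sideways force was friction and the first position was the centred one. I'll go back there and lower to light contact.

```bash
python3 -m pendant '[{"dp":[0,0,-0.015],"rotation":[0,0,0],"jaw":0},{"dp":[0.02,0,-0.015],"rotation":[0,0,0],"jaw":0},{"dp":[0.02,0,-0.015],"rotation":[0,0,0],"jaw":0},{"dp":[0.02,0,-0.007],"rotation":[0,0,0],"jaw":0},{"dp":[0.02,0,-0.007],"rotation":[0,0,0],"jaw":0}]' ; python3 -m pendant '[{"dp":[0,0,0],"rotation":[0,0,0],"jaw":0.3},{"dp":[0,0,0],"rotation":[0,0,0],"jaw":0.35},{"dp":[0,0,0],"rotation":[0,0,0],"jaw":0.4},{"dp":[0,0,0],"rotation":[0,0,0],"jaw":0.45},{"dp":[0,0,0],"rotation":[0,0,0],"jaw":0.5},{"dp":[0,0,0],"rotation":[0,0,0],"jaw":0.55},{"dp":[0,0,0],"rotation":[0,0,0],"jaw":0.6},{"dp":[0,0,0],"rotation":[0,0,0],"jaw":0.6}]'; python3 goto.py 0.667 0 0.147 -78.6
```

```text
time: 10.65
ee_pos: [0.6676, -0.0011, 0.1467]
eef_rot: [0.995, 0.099, 0.0, -0.0]
ft_force: [-2.1, -0.1, 4.2]
width: 0.0239
grip_force: 25.0
time: 11.65
ee_pos: [0.6675, -0.0012, 0.1464]
eef_rot: [0.995, 0.099, 0.0, -0.0]
ft_force: [0.3, -0.3, -0.1]
width: 0.0519
grip_force: 0.0
dp [-0.002 -0.008 -0.004] rot [-0. -0. -0.] | pos [ 0.6675 -0.0012  0.1464] yaw -78.6 F [ 0.3 -0.3 -0.1] w 0.0519 t 11.65 q [-0.57  0.55  0.72  1.47 -0.37  1.26 -1.18]
```

```bash
python3 -m pendant '[{"dp":[0,0,-0.1],"rotation":[0,0,0],"jaw":0.6},{"dp":[0,0,-0.3],"rotation":[0,0,0],"jaw":0.6},{"dp":[0,0,-0.6],"rotation":[0,0,0],"jaw":0.6},{"dp":[0,0,-0.9],"rotation":[0,0,0],"jaw":0.6},{"dp":[-0.5,0,-1],"rotation":[0,0,0],"jaw":0.6},{"dp":[-1,0,-1],"rotation":[0,0,0],"jaw":0.6},{"dp":[-1,0,-1],"rotation":[0,0,0],"jaw":0.6},{"dp":[-1,0,-1],"rotation":[0,0,0],"jaw":0.6}]'; python3 - <<'E'
from bench import camera
from h import *
c=camera("scene");P=cloud(c);I=c["image"].astype(int)
m=(I[...,0]>1.7*I[...,1])&(P[...,2]>.07)&(np.hypot(P[...,0]-.67,P[...,1])<.07)
q=P[m];d=np.array([.9803,.198]);e=np.array([-.198,.9803])
o=np.c_[(q[:,:2]-[.67,0])@d,(q[:,:2]-[.67,0])@e,q[:,2]]*1000
t=o[o[:,2]>172];print("tab",t.mean(0).round(1),cv2.minAreaRect(t[:,:2].astype(np.float32)),"zmax",o[:,2].max())
for l,h in((85,105),(105,130),(160,174)):
    k=(o[:,2]>l)&(o[:,2]<h);print(l,np.percentile(o[k],[2,98],axis=0).round(1).tolist())
cv2.imwrite("pics/done.png",cv2.resize(c["image"][100:330,140:430,::-1],None,fx=2.5,fy=2.5))
E
```

```text
time: 12.65
ee_pos: [0.5195, -0.0315, 0.298]
eef_rot: [0.995, 0.099, 0.001, -0.002]
ft_force: [0.2, -0.5, -0.4]
width: 0.0521
grip_force: 0.0
tab [  1.2   1.2 174.1] ((0.692814826965332, 0.5275411605834961), (24.179380416870117, 23.361217498779297), 89.83935546875) zmax 175.7956023965828
85 [[-33.5, -8.2, 85.3], [39.2, 13.0, 104.7]]
105 [[-33.7, -10.8, 105.5], [38.2, 12.8, 129.7]]
160 [[-10.6, -10.2, 160.5], [12.6, 12.6, 173.9]]
```

View pics/done.png

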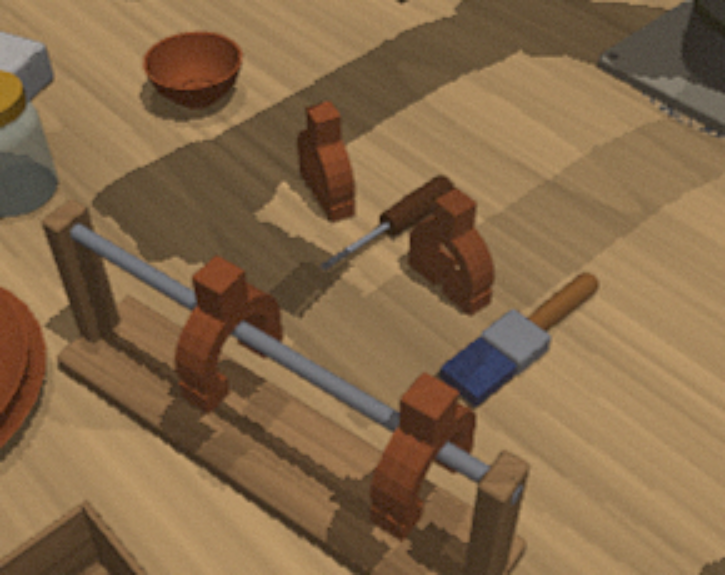

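The piece at (220,330) hangs on the rod, upright and square, with its tab top at 175 mm as expected. The two others are still standing at (325,160) and (455,250), and the gripper is clear. I'm handing in.

```bash
python3 -c "
from bench import r
print(r.close_job())"
```

```text
the job is handed in; nothing more can be done
None
```

The wide-gap piece hangs upright and square on the free stretch of the rod, the other two pieces still stand where they were, and the job was handed in at about 13 s.

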